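Line up a hinge leaf on an enclosure flap

ROBOT

A 7-joint arm with a two-finger parallel gripper is mounted at the origin on a cart in front of the work surface, level with it; the furniture and walls round the work are solid. World frame = base frame: x ahead of the robot, y to its left, z up, the work surface at z = 0. Lengths are in m, angles in rad, forces in N, time in s.
With the tool pointing down it reaches from about 0.35 to 0.775 m from the base axis. Payload 3.1 kg.
Tool frame: the origin (TCP) lies at the very end of the fingers, on their centre line; the grasp point (between the pads) lies 19 mm behind it; z points along the fingers, y is the line along which they close (so a half turn about z gives the same grasp; the last joint's range is limited). The gripper opens to 85 mm and grips with 20 to 120 N. Pads are 22 mm wide; open, the fingers measure 114 mm over their backs; the gripper's body (76 mm by 85 mm) begins 54 mm behind the grasp point. The pads swing forward as they close: fully open they stand 13 mm farther back than shut.
Start: joints at [-0.042, 0.311, 0.014, 1.512, -0.004, 1.319, -0.027], TCP at [0.55, 0, 0.197] pointing down, gripper open.
Joint ranges: [-2.7, 2.7], [-0.3, 1.91], [-1.27, 1.3], [0.12, 2.57], [-1.44, 4.58], [0.2, 2.03], [-3.05, 3.05]. Speed limits (rad/s): [2.79, 2.79, 3.14, 3.14, 3.14, 3.14, 3.14].

INTERFACE

Orientations are given as a rotation vector (axis times angle).
In Python, from plant import robot gives the robot as it stands. The module is installed in compiled form; this text tells all that it offers.
- The arm moves only by the tool apply_moves, never from a script. Its argument "commands" is a list of rows, each a list of 7 numbers: the turn, a rotation vector about the world's x, y, z in degrees, then the shift along the world's x, y, z in mm, then the opening, from 0 (shut) to 1 (fully open). In form: [[ax, ay, az, x, y, z, grip], ...]. A call has 1 to 5 rows; each row shifts and turns the commanded pose from where the row before left it; what a row does not reach is not made up. A row lasts 1/10 s, in which the tool goes at most 50 mm and 8.59 degrees, less where a joint would pass 70% of its speed; a pose out of reach is approached as far as the arm can. A call is refused whole if a number of a shift passes 50 or a number of a turn 8.59, either way. A call with a gripper value outside its range is refused whole. The fingers move at their own pace and stop on an object; "grip_force" is the grip in N (left out, the last holds). Time passes only in rows, so rows that do not move let the fingers close. It gives the time, the measured TCP pose, the force, the opening and the grip force at its end, in the units of the state.
- robot.read_state(): the state, without advancing time (a new reading comes with each control period).
- robot.get_image(name): name is "scene" or "side" or "wrist"; returns the picture (420x560x3 uint8, blue, green, red); there is no depth.
- robot.camera_info(name): a dict with "intrinsics" (3x3 intrinsics, pixels), "view" (4x4, takes a point from world to camera coordinates); the wrist camera has in their place "tool_from_camera" (4x4, takes a point from camera to tool coordinates, whose origin is the TCP and whose axes are the flange's). Camera axes: x right, y down, z forward; pixel columns grow to the right and rows downward; lengths in m; the calibration is good to about 2 mm. The wrist camera is an equidistant fisheye: a pixel r from the principal point sees the ray r / f radians off the axis. A picture is of the moment at which its call begins: read the wrist's pose just before it. camera_info takes no time and is no camera call.
- robot.close_job(): hands the job in; it is judged then, once.
Trained networks look in the newest picture that a camera, given by its name, has taken for a name from the list of things; names that differ only in an ending like _2 or _b are one class to them, and where a whole thing is asked for, a point or a joint stands for the part that bears it (a point fixed in the world has none). Each returns a list of dicts, best first, with "conf" (0 to 1); they miss things now and then, are a little off and sometimes report something else, mostly with a low value. They report only what shows in the picture. A call takes as long as a camera call.
- robot.cut_out(camera, name): "mask" (420x560 bool, what is visible of it) and "extent" ([left, top, right, bottom] in pixels, round what is visible of it).
The state is a dict: "clock": time; "joints": joint angles; "qvel": joint speeds; "joint_torque": joint torques, N m; "position": TCP position; "ee_rot": TCP orientation; "wrist_force": force on the tool from outside, world axes, zero at the start; "moment": the same for the moment, N m; "finger_gap": finger opening in m; "grip_force": force on a finger pad.
Only numpy, scipy, OpenCV 4.12 (cv2) and the standard library are available. Lean on these libraries where they do the work, as an engineer would, in place of code of your own. Each camera call takes 0.05 s, during which the arm holds its last target. There are 200 camera calls.

TASK

First push the raised flap of the grey enclosure shut until it seats in its catch. Then take the hinge leaf with the single middle knuckle out of its rack (leave the leaf with two knuckles where it is) and lower it upright, knuckle down, centrally between the two knuckles on the flap's edge, without touching them, so that all the holes line up as one straight bore ready for the pin. Finish while still holding it there in the gripper.

Things in the scene. Friction and masses are not known exactly. Their poses are not given: they have to be found in the camera images.
- enclosure: Grey open-topped box fixed to the bench, 140 (x) x 130 (y) x 84 mm high, 5 mm walls, origin under its centre, x to its far side. The flap covers the near part of its top; the far part is open. Empty for 55 mm below the bore line. A catch housing 20 x 10 mm stands on its +y wall at x = -24, y = 65 to 75, up to z = 105 mm.
- flap (a joint): Flap angle (rad): 0 = shut and level, grows as its far edge rises (starts 0.5 to 0.95). Plate 8 mm thick, 116 mm wide (y), 2 to 51 mm from its hinge line, which runs along enclosure y at x = -66, z = 89 mm. Friction (0.08 N m) keeps it where it is left; near shut a sprung ball catch on its +y edge gives way at about 3 N, snaps it home from 0.1 rad and holds it.
- flap_press (a point): Point on the flap's top face, mid width, 42 mm from the hinge line: push here with closed fingertips. Its z is the face's outward normal, its x points away from the hinge.
- flap_bore (a point): Centre of the bore line at the flap's free edge, 65 mm from the hinge line, midway between the flap's two knuckles (outer diameter 20, bore 12, 22 mm long; gap between them 48 mm). Its y runs along the bore; with the flap shut its x and z agree with the enclosure's and it is 89 mm above the bench. The flap plate ends 14 mm short of it.
- leaf: Leaf to take: upright aluminium plate 100 (its y) x 8 mm (its x), one steel knuckle (20 outer, 12 bore, 40 long, along y) in the middle below it; about 0.2 kg. Origin at the bore's centre, z up; plate spans 16 to 75 mm above it, with a 40 mm wide neck below. Same either way round. In the rack its origin is 45 mm above the bench. Grip across the 8 mm near the top, mid width.
- rack: Dark steel rack holding the leaf, fixed to the bench: base 56 (x) x 130 (y) x 8 mm, two slotted posts 24 mm thick, 38 to 58 mm either side of the middle, 93 mm high; the plate's side edges stand 32 mm deep in the slots with up to 2 mm of play. Origin under its centre, y along the plate.
- other_leaf: The other hinge leaf, to be left alone: the same plate but with two knuckles 22 mm long, 24 mm apart, in an identical rack. Origin at the centre of its bore line.

How it is judged:
By the outcome, as a careful person would: the job done as asked, in the order asked, and still so for the second after the job is handed in, while the arm keeps its last pose, push and grip.
It also fails if it takes over 51 s, if anything falls off the work surface, if the arm or the gripper's body presses on something with over 40 N, if the wrist force passes 120 N, or if a joint passes its speed limit or range.

## Working session

There is one attempt and no reset: what is moved stays moved. The work goes in short steps, Python scripts to look and compute and a tool call to move; the robot and the scene stay as the last step left them, time stands still between calls to the robot, and variables do not carry over. Pictures are saved under pics/ and viewed, at most 10 in all, crops included, and the job is handed in when it is done.

Besides the shell and the picture viewer there is one more tool, called after "Emit:" as name(argument=value, ...), one argument or row to a line, values as JSON. apply_moves: Moves the arm, as the interface text tells. Its arguments: {"type":"object","properties":{"commands":{"type":"array","items":{"type":"array","items":{"type":"number"}}},"grip_force":{"type":"number"}},"required":["commands"]}

```bash
mkdir -p pics; cat > h.py <<'E'
import numpy as np, cv2
from plant import robot
from scipy.spatial.transform import Rotation as R
E
python3 - <<'E'
from h import *
s=robot.read_state(); print(s['clock'],s['position'],s['ee_rot'])
ims=[]
for c in ['scene','side']:
    im=robot.get_image(c).copy(); cv2.imwrite(f'pics/{c}_raw.png',im); 
    for n in ['leaf','other_leaf','flap','rack','enclosure']:
        for d in robot.cut_out(c,n)[:3]: print(c,n,round(d['conf'],2),d['extent'])
    i=robot.camera_info(c); print(i['intrinsics'],i['view'])
i=robot.camera_info('wrist');print(i)
E
```

```text
0.0 [5.49169067e-01 1.10667814e-05 1.96300362e-01] [-2.22017949 -2.22041766  0.00279951]
scene leaf 0.88 [257.2, 211.0, 277.8, 250.4]
scene other_leaf 0.82 [144.8, 311.8, 188.5, 374.2]
scene flap 0.61 [334.9, 110.0, 358.6, 152.1]
scene rack 0.74 [249.0, 221.9, 286.2, 284.8]
scene enclosure 0.67 [336.9, 111.7, 355.9, 156.2]
scene enclosure 0.58 [301.1, 112.5, 358.5, 179.3]
[[404.57837876   0.         278.05909102]
 [  0.         404.57837876 207.29717784]
 [  0.           0.           1.        ]] [[-0.89096196 -0.4539541   0.01060445  0.40727687]
 [-0.3301865   0.6316619  -0.70141294  0.19340765]
 [ 0.31171086 -0.6284337  -0.71267625  0.87276596]
 [ 0.          0.          0.          1.        ]]
side other_leaf 0.43 [277.1, 130.4, 280.5, 149.4]
side flap 0.79 [274.7, 284.3, 315.8, 349.1]
side rack 0.57 [264.6, 184.4, 296.2, 237.4]
side enclosure 0.82 [271.8, 283.7, 362.1, 381.1]
side enclosure 0.32 [272.0, 281.4, 319.5, 346.5]
[[399.18125522   0.         275.1532562 ]
 [  0.         399.18125522 212.22805905]
 [  0.           0.           1.        ]] [[ 0.99231177 -0.12312606  0.01254322 -0.40564708]
 [-0.06709772 -0.6203688  -0.78143486  0.11910754]
 [ 0.10399641  0.77458539 -0.62386074  1.01375009]
 [ 0.          0.          0.          1.        ]]
{'intrinsics': array([[325.1922621 ,   0.        , 274.70991142],
       [  0.        , 325.1922621 , 206.35110697],
       [  0.        ,   0.        ,   1.        ]]), 'tool_from_camera': array([[ 1.17807661e-04, -9.54815591e-01, -2.97198877e-01,
         7.53159161e-02],
       [ 9.99999797e-01,  2.98488903e-04, -5.62566802e-04,
         1.77403540e-04],
       [ 6.25858121e-04, -2.97198750e-01,  9.54815433e-01,
        -1.77769513e-01],
       [ 0.00000000e+00,  0.00000000e+00,  0.00000000e+00,
         1.00000000e+00]])}
```

View pics/scene_raw.png

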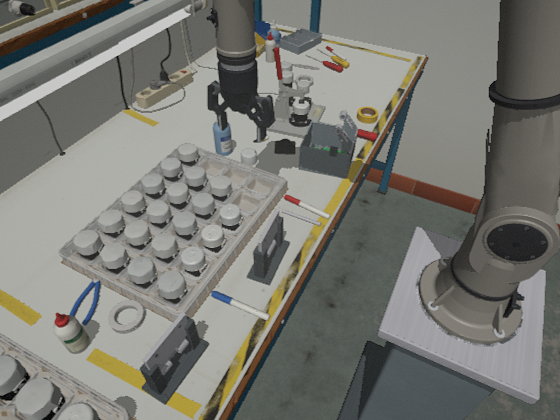

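View pics/side_raw.png

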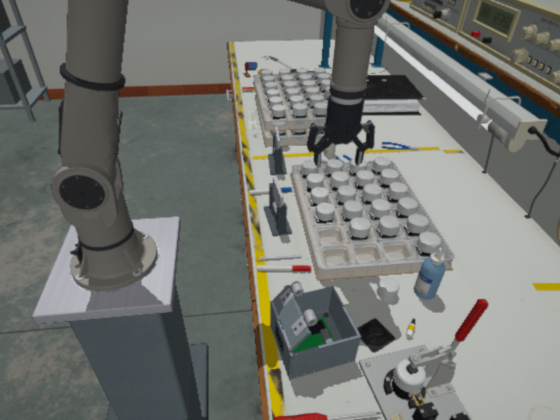

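The scene view shows the enclosure near (328,150), one rack at (268,247) and another at (173,357). The side view shows the enclosure at (315,330) and the racks at (280,212) and (278,152). Next I'll enlarge those parts.

```bash
python3 - <<'E'
import cv2,numpy as np
a=cv2.imread('pics/scene_raw.png');b=cv2.imread('pics/side_raw.png')
def c(im,x,y,w,h): return cv2.resize(im[y:y+h,x:x+w],(400,300),interpolation=cv2.INTER_CUBIC)
# scale 4, 100x75
m=np.vstack([np.hstack([c(a,285,105,100,75),c(b,265,275,120,90)]),np.hstack([c(a,225,208,100,75),c(a,125,308,100,75)])])
cv2.imwrite('pics/m1.png',m)
E
```

```text
(no output)
```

View pics/m1.png

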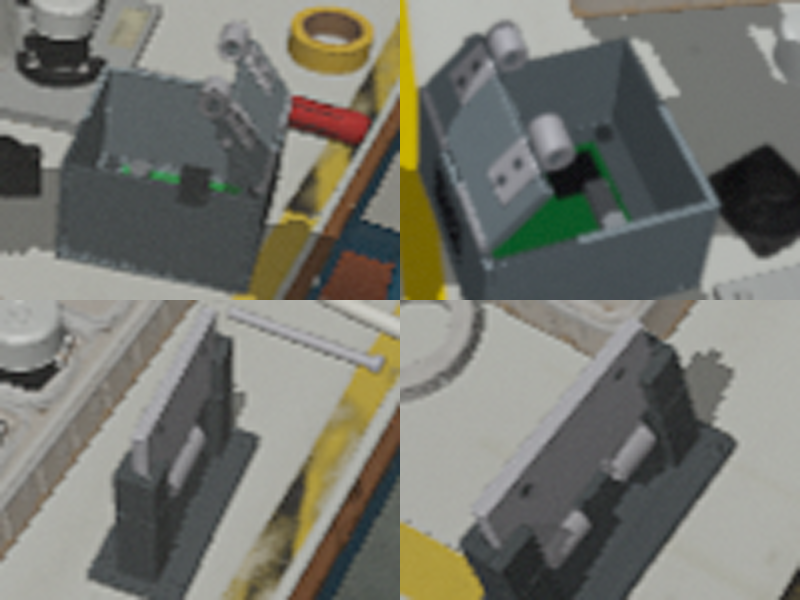

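The montage shows that the rack nearest the middle, at scene (268,247), holds the single-knuckle leaf. The other one has two knuckles. The enclosure's corners are clear in both views. I'll fit the poses from these.

```bash
cat >> h.py <<'E'
from scipy.optimize import least_squares
def proj(c,P):
    i=robot.camera_info(c);V=i['view'];K=i['intrinsics'];p=(V[:3,:3]@np.atleast_2d(P).T).T+V[:3,3];q=(K@p.T).T;return q[:,:2]/q[:,2:]
def ray(c,uv):
    i=robot.camera_info(c);V=i['view'];K=i['intrinsics'];d=V[:3,:3].T@np.linalg.inv(K)@[uv[0],uv[1],1];return -V[:3,:3].T@V[:3,3],d
def onz(c,uv,z):
    o,d=ray(c,uv);return o+d*(z-o[2])/d[2]
def wproj(s,P):
    i=robot.camera_info('wrist');T=np.eye(4);T[:3,:3]=R.from_rotvec(s['ee_rot']).as_matrix();T[:3,3]=s['position']
    M=np.linalg.inv(T@i['tool_from_camera']);p=np.atleast_2d(P)@M[:3,:3].T+M[:3,3]
    rr=np.hypot(p[:,0],p[:,1]);th=np.arctan2(rr,p[:,2]);f=i['intrinsics'][0,0];c=i['intrinsics'][:2,2]
    return c+f*(th/rr)[:,None]*p[:,:2]
def pts(x,y,yaw,L):
    L=np.atleast_2d(L);c,s=np.cos(yaw),np.sin(yaw);return np.c_[x+c*L[:,0]-s*L[:,1],y+s*L[:,0]+c*L[:,1],L[:,2]]
E
python3 - <<'E'
from h import *
A={'scene':([[.07,-.065],[.07,.065],[-.07,.065]],[(311.3,122.5),(300.5,146.2),(351,154)]),
 'side':([[.07,.065],[.07,-.065],[-.07,-.065]],[(332.5,287.6),(359.5,337.1),(292,353.6)])}
def f(p):
    r=[]
    for c,(L,uv) in A.items():
        L=np.c_[np.array(L),np.full(3,p[3])]; r.append((proj(c,pts(*p[:3],L))-uv).ravel())
    return np.concatenate(r)
s=least_squares(f,[.45,-.4,0,.08],loss='soft_l1');print(s.x,s.fun.round(1))
x,y,yaw=s.x[:3]
# flap knuckle centre: scene knuckle ends
def fl(a,r,yy,n): return [-.066+r*np.cos(a)-n*np.sin(a),yy,.089+r*np.sin(a)+n*np.cos(a)]
for a in (.5,.7,.8,.9,.95):
    L=[fl(a,.065,.046,0),fl(a,.065,-.046,0)]
    print(a,proj('side',pts(x,y,yaw,L)).round(1).tolist(),proj('scene',pts(x,y,yaw,L)).round(1).tolist())
a,b=onz('scene',(278.3,211),.12),onz('scene',(260,243),.12);print(a,b,(a+b)/2,np.linalg.norm(a-b),np.arctan2(*(a-b)[:2]))
E
```

```text
[ 0.44515197 -0.29499686  0.18477138  0.08206711] [-0.5 -2.  -0.6 -0.2 -0.3  1.4 -0.5 -1.4  0.8 -0.  -2.1  3.5]
0.5 [[301.2, 289.4], [319.1, 327.2]] [[331.1, 135.7], [337.5, 117.3]]
0.7 [[298.0, 286.6], [315.8, 324.6]] [[334.3, 132.8], [340.5, 114.5]]
0.8 [[295.9, 285.5], [313.7, 323.6]] [[336.1, 131.6], [342.3, 113.2]]
0.9 [[293.7, 284.6], [311.3, 322.8]] [[338.1, 130.5], [344.2, 112.2]]
0.95 [[292.4, 284.2], [310.0, 322.5]] [[339.2, 130.1], [345.2, 111.7]]
[0.42608915 0.06255197 0.12      ] [0.41808435 0.15976872 0.12      ] [0.42208675 0.11116035 0.12      ] 0.09754575344134186 3.0594382306654757
```

Emit:
apply_moves(
  commands=[
    [0,0,2,-10,-40,25,0],
    [0,0,2,-20,-40,20,0],
    [0,0,2,-20,-45,9,0],
    [0,0,2,-25,-42,0,0],
    [0,0,2.6,-25,-42,0,0],
  ],
)

```text
clock: 1.1
position: [0.4493, -0.2107, 0.2521]
ee_rot: [2.003, 2.418, 0.001]
wrist_force: [0.5, -1.4, 0.9]
finger_gap: 0.0124
grip_force: 0.0
```

Emit:
apply_moves(
  commands=[
    [0,0,0,-15,-45,0,0],
    [0,0,0,-14,-46,0,0],
    [0,0,0,0,0,0,0],
    [0,0,0,0,0,0,0],
  ],
)

```text
clock: 1.5
position: [0.4202, -0.3013, 0.2514]
ee_rot: [-2.012, -2.413, -0.0]
wrist_force: [0.6, 0.7, 0.2]
finger_gap: 0.0001
grip_force: 0.0
```

```bash
python3 - <<'E'
from h import *
s=robot.read_state(); im=robot.get_image('wrist').copy(); cv2.imwrite('pics/w1.png',im); print(s['clock'],s['position'],s['ee_rot'],s['wrist_force'],s['finger_gap'])
np.save('w1.npy',np.r_[s['position'],s['ee_rot']])
E
```

```text
1.5 [ 0.42019333 -0.30130429  0.2513704 ] [-2.01157466e+00 -2.41308469e+00 -1.76752986e-04] [0.58089956 0.72861543 0.23942913] 0.00010584871401301543
```

View pics/w1.png

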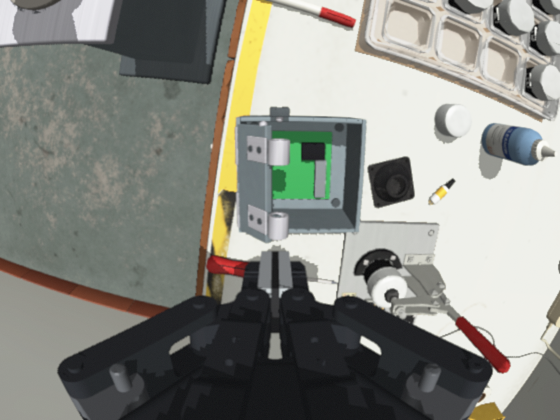

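The wrist view shows the box's top corners at about (237,118), (366,120), (360,233) and (241,232), the catch at (280,112) and the flap knuckles at (280,152) and (279,226). The fingers are at (275,260).

```bash
python3 - <<'E'
from h import *
v=np.load('w1.npy');s=dict(position=v[:3],ee_rot=v[3:])
L=np.array([[-.07,.065],[.07,.065],[.07,-.065]]);uv=[(237,118),(366,120),(360,233)]
SA={'scene':([[.07,-.065],[.07,.065]],[(311.3,122.5),(300.5,146.2)]),
 'side':([[.07,.065],[.07,-.065]],[(332.5,287.6),(359.5,337.1)])}
def f(p,ws=1):
    r=[(wproj(s,pts(*p[:3],np.c_[L,np.full(3,p[3])]))-uv).ravel()]
    if ws:
        for c,(l,u) in SA.items(): r.append((proj(c,pts(*p[:3],np.c_[np.array(l),np.full(2,p[3])]))-u).ravel())
    return np.concatenate(r)
q=least_squares(f,[.445,-.295,.18,.084],loss='soft_l1');print(q.x,q.fun.round(1))
x0=least_squares(lambda p:f([*p,.084],0),[.445,-.295,.18]);print(x0.x,x0.fun.round(1))
x,y,yaw=x0.x
def fl(a,r,yy,n): return [-.066+r*np.cos(a)-n*np.sin(a),yy,.089+r*np.sin(a)+n*np.cos(a)]
for a in (.6,.7,.8,.9,.95):
    K=pts(x,y,yaw,[fl(a,.065,.035,0),fl(a,.065,-.035,0)])
    print(a,wproj(s,K).round(1).tolist(),proj('side',K).round(1).tolist(),proj('scene',K).round(1).tolist())
for a in (0,.4,.9): print(a,pts(x,y,yaw,[fl(a,.042,0,.004),fl(a,.065,0,0)]))
E
```

```text
[ 0.44856571 -0.29583962  0.18047599  0.08041003] [-0.7 -0.  -0.2 -0.  -1.4 -1.1 -1.4 -2.  -1.7 -0.3  1.3 -0.7  2.5  0.9]
[ 0.44904956 -0.29569868  0.18241348] [-0.8  0.2  1.  -0.  -0.2 -0.1]
0.6 [[292.9, 150.9], [292.0, 221.4]] [[303.8, 292.2], [317.4, 321.0]] [[332.1, 131.3], [337.0, 117.4]]
0.7 [[289.0, 151.7], [288.3, 223.2]] [[302.0, 290.9], [315.6, 319.8]] [[333.7, 130.0], [338.6, 116.1]]
0.8 [[284.3, 152.3], [283.9, 224.9]] [[300.0, 289.8], [313.5, 318.8]] [[335.6, 128.7], [340.4, 114.9]]
0.9 [[279.0, 153.0], [278.9, 226.5]] [[297.7, 288.9], [311.2, 318.0]] [[337.6, 127.7], [342.3, 113.8]]
0.95 [[276.1, 153.3], [276.1, 227.2]] [[296.5, 288.5], [309.9, 317.6]] [[338.6, 127.2], [343.3, 113.3]]
0 [[ 0.42544775 -0.30005236  0.093     ]
 [ 0.44806615 -0.29588008  0.089     ]]
0.4 [[ 0.42065549 -0.30093636  0.10903981]
 [ 0.44302025 -0.29681087  0.11431219]]
0.9 [[ 0.40673772 -0.30350369  0.12438617]
 [ 0.42387887 -0.30034176  0.13991625]]
```

Emit:
apply_moves(
  commands=[
    [0,0,0,-18,-3,-40,0],
    [0,0,0,0,0,-40,0],
    [0,0,0,1,0,-15,0],
    [0,0,0,1,0,-10,0],
    [0,0,0,1,0,-10,0],
  ],
)

```text
clock: 2.05
position: [0.4075, -0.3018, 0.1363]
ee_rot: [2.002, 2.419, 0.001]
wrist_force: [-0.5, -0.6, -0.3]
finger_gap: -0.0
grip_force: 0.0
```

Emit:
apply_moves(
  commands=[
    [0,0,0,1,0,-10,0],
    [0,0,0,4,1,-8,0],
    [0,0,0,5,1,-8,0],
    [0,0,0,6,1,-8,0],
    [0,0,0,2,0,-5,0],
  ],
)

```text
clock: 2.55
position: [0.4251, -0.2993, 0.0967]
ee_rot: [-2.005, -2.418, -0.001]
wrist_force: [-0.4, 0.4, -0.4]
finger_gap: 0.0004
grip_force: 0.0
```

Emit:
apply_moves(
  commands=[
    [0,0,0,0,0,-3,0],
    [0,0,0,0,0,-3,0],
    [0,0,0,0,0,-1,0],
  ],
)

```text
clock: 2.85
position: [0.424, -0.3001, 0.0903]
ee_rot: [2.007, 2.417, 0.0]
wrist_force: [0.7, -0.4, 0.3]
finger_gap: 0.0003
grip_force: 0.1
```

```bash
python3 - <<'E'
from h import *
s=robot.read_state(); print(s['clock'],s['position'],s['wrist_force'])
im=robot.get_image('side').copy(); cv2.imwrite('pics/s2.png',cv2.resize(im[265:365,255:375],(480,400),interpolation=cv2.INTER_CUBIC))
E
```

```text
2.85 [ 0.42402656 -0.30005912  0.0903092 ] [ 0.66485301 -0.35289038  0.31971529]
```

View pics/s2.png

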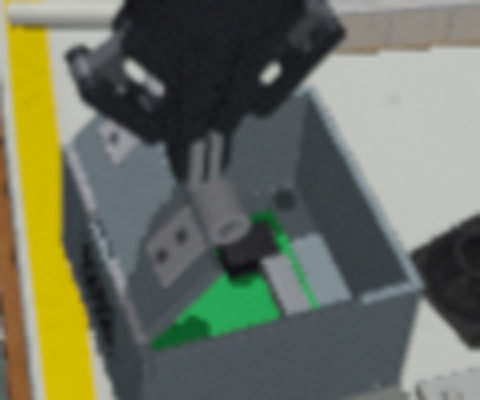

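```bash
python3 - <<'E'
from h import *
x,y,yaw=.449,-.2957,.182
print('tcp',proj('side',[.424,-.3,.0903]),'tcp+30',proj('side',[.424,-.3,.12]))
def fl(a,r,yy,n): return [-.066+r*np.cos(a)-n*np.sin(a),yy,.089+r*np.sin(a)+n*np.cos(a)]
for a in (0,.2,.4,.6,.8,.9):
    print(a,proj('side',pts(x,y,yaw,[fl(a,.065,-.046,0),fl(a,.065,-.035,0),fl(a,.051,-.058,.004),fl(a,.051,-.058,-.004)])).round(1).tolist())
for c in ['side','scene']:
    im=robot.get_image(c).copy(); cv2.imwrite(f'pics/{c}3.png',im)
    for d in robot.cut_out(c,'flap'): print(c,d['conf'],d['extent'])
im=robot.get_image('wrist').copy()
a=cv2.imread('pics/scene3.png')[95:185,280:400]; a=cv2.resize(a,(400,300))
cv2.imwrite('pics/m3.png',np.hstack([a,cv2.resize(im[60:300,120:440],(400,300))]))
E
```

```text
tcp [[302.74518913 319.24869457]] tcp+30 [[303.62441253 309.54786873]]
0 [[323.8, 336.4], [321.5, 331.5], [319.4, 342.5], [319.1, 345.0]]
0.2 [[323.7, 332.4], [321.4, 327.5], [319.0, 339.5], [319.4, 341.8]]
0.4 [[322.4, 328.9], [320.1, 324.0], [317.4, 337.0], [318.7, 338.9]]
0.6 [[319.7, 325.9], [317.4, 321.0], [314.9, 334.9], [317.0, 336.5]]
0.8 [[315.8, 323.7], [313.5, 318.8], [311.4, 333.5], [314.2, 334.6]]
0.9 [[313.4, 322.9], [311.1, 318.0], [309.3, 333.1], [312.5, 333.8]]
side 0.68 [272.7, 283.4, 318.7, 350.9]
scene 0.62 [336.1, 117.2, 356.2, 152.8]
```

View pics/m3.png

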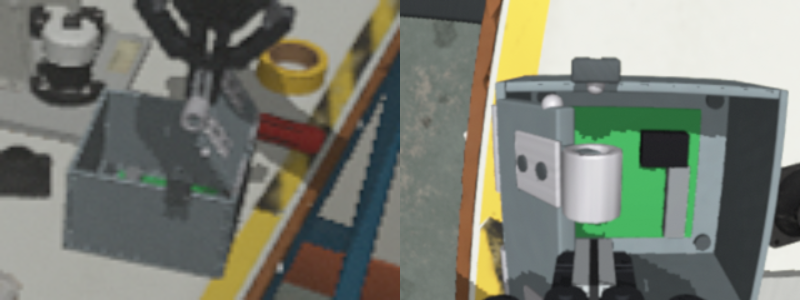

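```bash
python3 - <<'E'
from h import *
s=robot.read_state()
x,y,yaw=.449,-.2957,.182
def fl(a,r,yy,n): return [-.066+r*np.cos(a)-n*np.sin(a),yy,.089+r*np.sin(a)+n*np.cos(a)]
for a in (0,.3,.6,.7,.8,.9,1,1.1):
    P=pts(x,y,yaw,[fl(a,.065,.046,0),fl(a,.065,.024,0),fl(a,.051,.058,.004)])
    print(a,wproj(s,P).round(0).tolist(),proj('scene',P[:2]).round(1).tolist())
print(wproj(s,pts(x,y,yaw,[[-.07,.065,.084],[.07,.065,.084],[-.066,0,.089]])).round(0), 'tcp',wproj(s,s['position']),proj('scene',s['position']))
w=robot.get_image('wrist').copy(); cv2.imwrite('pics/w3.png',cv2.resize(w[90:300,140:420],(800,600),interpolation=cv2.INTER_CUBIC))
E
```

```text
0 [[318.0, 162.0], [317.0, 199.0], [294.0, 141.0]] [[325.8, 144.1], [327.4, 139.5]]
0.3 [[318.0, 168.0], [316.0, 210.0], [289.0, 144.0]] [[327.5, 138.5], [329.2, 133.9]]
0.6 [[304.0, 175.0], [303.0, 221.0], [273.0, 147.0]] [[331.3, 133.6], [332.9, 129.1]]
0.7 [[296.0, 177.0], [295.0, 225.0], [266.0, 148.0]] [[333.0, 132.3], [334.5, 127.7]]
0.8 [[286.0, 180.0], [285.0, 229.0], [257.0, 149.0]] [[334.8, 131.0], [336.4, 126.5]]
0.9 [[274.0, 182.0], [274.0, 232.0], [247.0, 150.0]] [[336.8, 130.0], [338.4, 125.4]]
1 [[261.0, 184.0], [261.0, 236.0], [236.0, 151.0]] [[339.0, 129.1], [340.5, 124.6]]
1.1 [[246.0, 186.0], [247.0, 239.0], [224.0, 151.0]] [[341.3, 128.5], [342.7, 123.9]]
[[197. 128.]
 [431. 133.]
 [208. 237.]] tcp [[274.76857144 238.54356128]] [[337.77110062 135.72691107]]
```

View pics/w3.png

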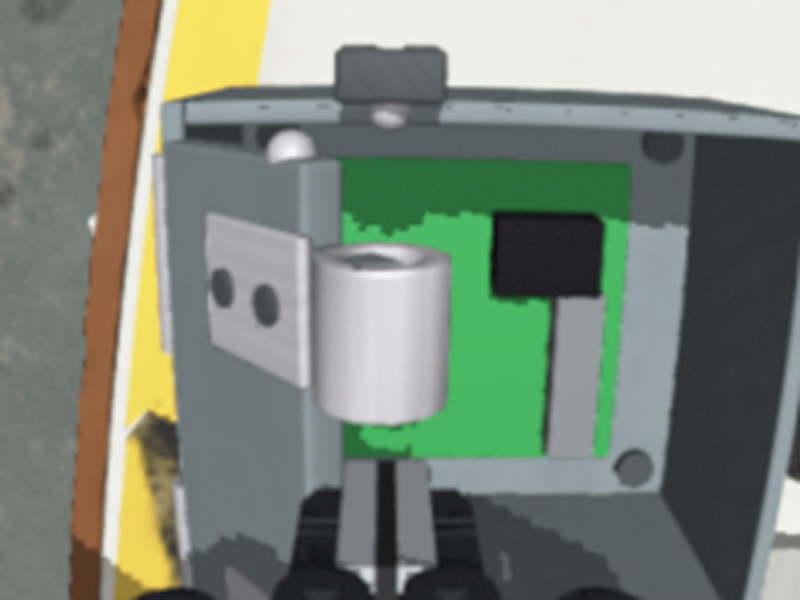

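The picture shows the flap still near 0.9 rad, with its knuckle at (274,207). The fingertips, about (275,251), went down just past the plate's end. I'll go up, come back toward the hinge and push further in.

Emit:
apply_moves(
  commands=[
    [0,0,0,0,0,35,0],
    [0,0,0,0,0,35,0],
    [0,0,0,-14,-3,0,0],
    [0,0,0,-13,-2,0,0],
    [0,0,0,0,0,0,0],
  ],
)

```text
clock: 3.7
position: [0.3935, -0.3055, 0.1594]
ee_rot: [-2.009, -2.411, 0.002]
wrist_force: [-0.2, -0.1, 0.1]
finger_gap: 0.0001
grip_force: 0.0
```

Emit:
apply_moves(
  commands=[
    [0,0,0,0,0,-15,0],
    [0,0,0,0,0,-15,0],
    [0,0,0,0,0,-10,0],
    [0,0,0,0,0,0,0],
  ],
)

```text
clock: 4.1
position: [0.3953, -0.3035, 0.1179]
ee_rot: [-2.003, -2.413, 0.001]
wrist_force: [0.4, -0.4, -0.0]
finger_gap: 0.0004
grip_force: 0.0
```

```bash
cat >> h.py <<'E'
E0=(.449,-.2957,.182)
def fl(a,r,yy,n): return [-.066+r*np.cos(a)-n*np.sin(a),yy,.089+r*np.sin(a)+n*np.cos(a)]
E
python3 - <<'E'
from h import *
s=robot.read_state();print(s['position'],s['wrist_force'],s['moment'])
w=robot.get_image('wrist').copy()
for a in (.3,.5,.7,.8,.9,.95):
    print(a,wproj(s,pts(*E0,[fl(a,.065,.035,0),fl(a,.065,.046,0)])).round(0).tolist())
b=robot.get_image('side').copy()
cv2.imwrite('pics/m4.png',np.hstack([cv2.resize(w[60:300,120:440],(400,300)),cv2.resize(b[265:365,250:383],(400,300),interpolation=cv2.INTER_CUBIC)]))
E
```

```text
[ 0.39529021 -0.3034804   0.1178981 ] [ 0.37007506 -0.36299021 -0.01795152] [-0.00657114  0.00360776 -0.04721423]
0.3 [[358.0, 181.0], [359.0, 164.0]]
0.5 [[355.0, 186.0], [356.0, 167.0]]
0.7 [[346.0, 190.0], [347.0, 170.0]]
0.8 [[340.0, 193.0], [341.0, 172.0]]
0.9 [[332.0, 195.0], [333.0, 173.0]]
0.95 [[327.0, 196.0], [328.0, 174.0]]
```

View pics/m4.png

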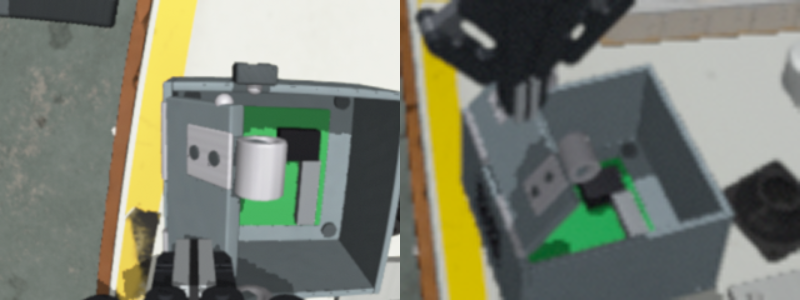

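Emit:
apply_moves(
  commands=[
    [0,0,0,4,1,-10,0],
    [0,0,0,4,1,-6,0],
    [0,0,0,4,1,-6,0],
    [0,0,0,0,0,0,0],
  ],
)

```text
clock: 4.6
position: [0.41, -0.3013, 0.0978]
ee_rot: [-2.005, -2.419, -0.0]
wrist_force: [0.8, 0.2, -0.4]
finger_gap: 0.0001
grip_force: 0.0
```

```bash
cat > fa.py <<'E'
from h import *
s=robot.read_state();print(s['clock'],s['position'],s['wrist_force'].round(2))
w=robot.get_image('wrist').copy(); cv2.imwrite('pics/fa.png',w)
for a in (0,.1,.3,.5,.7,.8,.9,.95):
    print(a,wproj(s,pts(*E0,[fl(a,.065,.035,0),fl(a,.065,.035,.01)])).round(0).tolist())
g=w.min(2).astype(int); m=(g>150)&(w.max(2).astype(int)-g<25); m=m.astype(np.uint8); m[:130]=0;m[240:]=0;m[:,:200]=0;m[:,420:]=0
n,l,st,c=cv2.connectedComponentsWithStats(m)
for k in range(1,n):
    if st[k,4]>150: print('blob',st[k],c[k].round(0))
E
python3 fa.py
```

```text
4.6 [ 0.40997349 -0.30133556  0.09777307] [ 0.79  0.25 -0.39]
0 [[340.0, 181.0], [343.0, 185.0]]
0.1 [[341.0, 183.0], [343.0, 187.0]]
0.3 [[341.0, 188.0], [339.0, 193.0]]
0.5 [[336.0, 194.0], [329.0, 199.0]]
0.7 [[325.0, 200.0], [313.0, 205.0]]
0.8 [[316.0, 203.0], [302.0, 207.0]]
0.9 [[307.0, 206.0], [289.0, 210.0]]
0.95 [[301.0, 207.0], [283.0, 211.0]]
blob [200 130  14 101 391] [205. 173.]
blob [319 130  58   5 169] [351. 131.]
blob [221 144   5  69 257] [223. 177.]
blob [ 242  165   39   59 1541] [262. 192.]
blob [ 287  175   42   60 2045] [307. 206.]
```

```bash
python3 - <<'E'
from h import *
for dz in (0,.02,.04): print(dz,proj('side',[.3953,-.3035,.1179+dz]),proj('scene',[.3953,-.3035,.1179+dz]))
b=robot.get_image('side').copy(); a=robot.get_image('scene').copy(); w=robot.get_image('wrist').copy()
s=robot.read_state()
for dz in (0,.02,.04): print(dz,proj('side',s['position']+[0,0,dz]),proj('scene',s['position']+[0,0,dz]))
cv2.imwrite('pics/m5.png',np.hstack([cv2.resize(b[265:365,260:340],(400,500),interpolation=cv2.INTER_CUBIC),cv2.resize(a[95:175,295:359],(400,500),interpolation=cv2.INTER_CUBIC)]))
E
```

```text
0 [[288.77349954 313.1893081 ]] [[349.27641974 129.68985737]]
0.02 [[289.14158907 306.40359557]] [[350.28787448 123.45917143]]
0.04 [[289.5224138  299.38311018]] [[351.32617157 117.06313338]]
0 [[295.33686971 318.23090127]] [[343.49668081 134.54415048]]
0.02 [[295.80711726 311.66292806]] [[344.41795317 128.47255767]]
0.04 [[296.29330851 304.87226848]] [[345.36329093 122.24236321]]
```

View pics/m5.png

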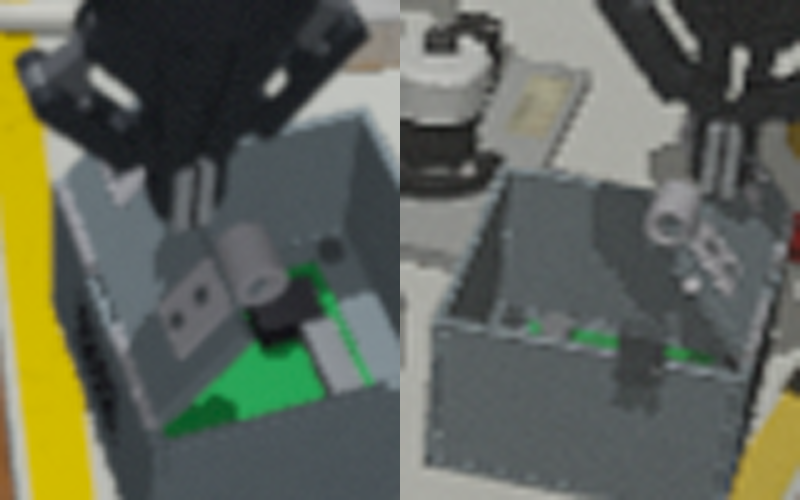

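Emit:
apply_moves(
  commands=[
    [0,0,0,-6,-2,0,0],
    [0,0,0,1,0,-6,0],
    [0,0,0,2,0,-6,0],
    [0,0,0,2,0,-6,0],
    [0,0,0,0,0,0,0],
  ],
)

```text
clock: 5.3
position: [0.4079, -0.3032, 0.0792]
ee_rot: [-2.005, -2.416, -0.0]
wrist_force: [0.1, 0.5, -0.3]
finger_gap: 0.0
grip_force: 0.0
```

```bash
python3 fa.py
```

```text
5.3 [ 0.40786972 -0.30320993  0.07924445] [ 0.1   0.49 -0.31]
0 [[350.0, 186.0], [355.0, 190.0]]
0.1 [[353.0, 188.0], [355.0, 193.0]]
0.3 [[353.0, 195.0], [352.0, 200.0]]
0.5 [[349.0, 202.0], [342.0, 208.0]]
0.7 [[337.0, 209.0], [324.0, 215.0]]
0.8 [[328.0, 213.0], [312.0, 218.0]]
0.9 [[317.0, 216.0], [298.0, 222.0]]
0.95 [[311.0, 218.0], [290.0, 223.0]]
blob [200 130  13  90 365] [205. 167.]
blob [219 145  10  76 558] [224. 183.]
blob [ 258  166   60   59 2632] [288. 194.]
blob [ 327  173   42   60 2007] [348. 204.]
```

Emit:
apply_moves(
  commands=[
    [0,0,0,4,1,-5,0],
    [0,0,0,4,1,-5,0],
    [0,0,0,4,1,-4,0],
    [0,0,0,2,0,-3,0],
    [0,0,0,0,0,0,0],
  ],
)

```text
clock: 5.85
position: [0.423, -0.3, 0.0627]
ee_rot: [-2.005, -2.418, -0.002]
wrist_force: [0.3, -0.0, -0.3]
finger_gap: 0.0001
grip_force: 0.0
```

```bash
python3 fa.py
```

```text
5.85 [ 0.42302787 -0.3000339   0.06271086] [ 0.32 -0.01 -0.32]
0 [[327.0, 194.0], [330.0, 200.0]]
0.1 [[329.0, 198.0], [330.0, 204.0]]
0.3 [[327.0, 206.0], [324.0, 212.0]]
0.5 [[319.0, 214.0], [310.0, 222.0]]
0.7 [[303.0, 224.0], [286.0, 232.0]]
0.8 [[291.0, 229.0], [271.0, 236.0]]
0.9 [[277.0, 233.0], [253.0, 240.0]]
0.95 [[270.0, 235.0], [243.0, 242.0]]
blob [ 236  168   67   53 2993] [269. 194.]
blob [ 309  168   38   53 1696] [328. 195.]
```

Emit:
apply_moves(
  commands=[
    [0,0,0,0,0,-2,0],
    [0,0,0,0,0,-2,0],
    [0,0,0,0,0,0,0],
  ],
)

```text
clock: 6.2
position: [0.4222, -0.3008, 0.0594]
ee_rot: [2.006, 2.417, 0.0]
wrist_force: [0.3, -0.1, 0.1]
finger_gap: -0.0
grip_force: 0.0
```

Emit:
apply_moves(
  commands=[
    [0,0,0,0,0,-2,0],
    [0,0,0,0,0,-2,0],
    [0,0,0,0,0,0,0],
  ],
)

```text
clock: 6.5
position: [0.4224, -0.301, 0.059]
ee_rot: [2.006, 2.416, 0.002]
wrist_force: [-5.7, 4.8, 21.1]
finger_gap: -0.0001
grip_force: 10.0
```

```bash
python3 fa.py|grep -v '^0\.'
```

```text
6.5 [ 0.42240855 -0.30097666  0.05895351] [-5.7   4.84 21.09]
0 [[330.0, 194.0], [334.0, 200.0]]
blob [ 311  167   39   54 1742] [330. 194.]
blob [ 237  168   68   53 3096] [271. 193.]
```

The knuckle has moved to (330,194), which fits 0 rad, and the hard stop pushes back with 21 N, so the flap is seated. That contact also shows the shut fingertips end about 34 mm above the reported TCP. I'll go above the leaf now.

Emit:
apply_moves(
  commands=[
    [0,0,0,0,0,45,0],
    [0,0,0,0,0,45,0],
    [0,0,0,0,20,40,0],
    [0,0,-2,0,45,18,1],
    [0,0,-2,0,48,0,1],
  ],
)

```text
clock: 7.05
position: [0.4243, -0.189, 0.2071]
ee_rot: [2.091, 2.334, 0.005]
wrist_force: [1.5, 0.9, 0.9]
finger_gap: 0.0282
grip_force: 0.0
```

Emit:
apply_moves(
  commands=[
    [0,0,-2,0,48,0,1],
    [0,0,0,0,48,0,1],
    [0,0,0,0,48,0,1],
    [0,0,0,0,48,0,1],
    [0,0,0,0,48,0,1],
  ],
)

```text
clock: 7.55
position: [0.4217, 0.0539, 0.2036]
ee_rot: [2.13, 2.308, 0.001]
wrist_force: [1.8, -0.0, 0.3]
finger_gap: 0.0852
grip_force: 0.0
```

Emit:
apply_moves(
  commands=[
    [0,0,0,0,40,0,1],
    [0,0,0,0,0,0,1],
    [0,0,0,0,0,0,1],
  ],
)

```text
clock: 7.85
position: [0.4218, 0.0926, 0.2033]
ee_rot: [2.127, 2.311, -0.001]
wrist_force: [-0.4, -0.5, -0.6]
finger_gap: 0.0856
grip_force: 0.0
```

```bash
python3 - <<'E'
from h import *
s=robot.read_state(); w=robot.get_image('wrist').copy(); print(s['clock'],s['position'],s['ee_rot'],s['finger_gap'],s['joints'])
np.save('w2.npy',np.r_[s['position'],s['ee_rot']])
for n in ('leaf','rack'):
    for d in robot.cut_out('wrist',n): print(n,d['conf'],d['extent'])
b=robot.get_image('side').copy(); cv2.imwrite('pics/side6.png',b); cv2.imwrite('pics/scene6.png',robot.get_image('scene').copy())
cv2.imwrite('pics/w2.png',w)
cv2.imwrite('pics/m6.png',np.hstack([cv2.resize(w[60:340,140:420],(560,560),interpolation=cv2.INTER_CUBIC),cv2.resize(b[100:380,250:370],(240,560))]))
E
```

```text
7.85 [0.42180849 0.09261794 0.20330867] [ 2.12702488e+00  2.31144671e+00 -8.08562798e-04] 0.08563055708060459 [-0.11214582  0.07125062 -0.15290992  1.79064707  0.01196562  1.28075958
 -0.18504462]
leaf 0.96 [268.8, 118.2, 292.3, 239.4]
rack 0.81 [256.4, 105.2, 305.0, 235.7]
```

View pics/m6.png

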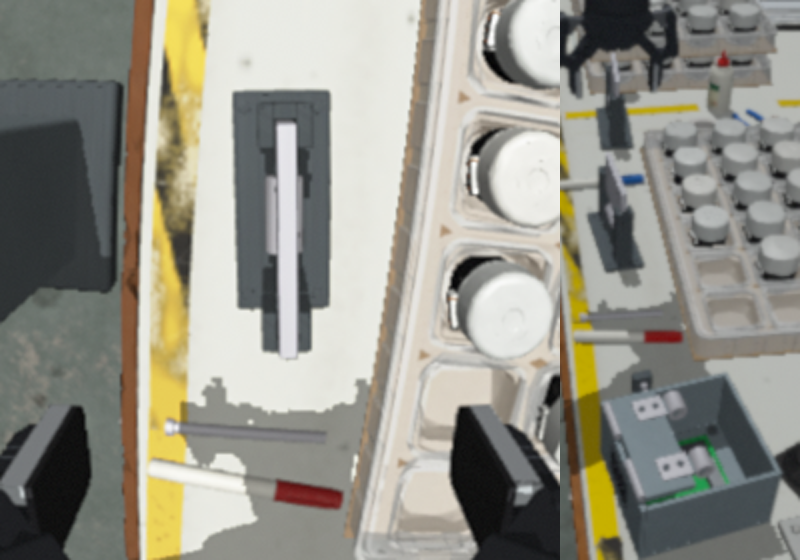

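The wrist view shows the leaf's top strip from about (283,121) to (284.5,239). The side view shows the flap shut and level. From here I work from numbers only.

```bash
python3 - <<'E'
from h import *
v=np.load('w2.npy');s=dict(position=v[:3],ee_rot=v[3:])
M=R.from_rotvec(v[3:]).as_matrix();print('tool y',M[:,1],'z',M[:,2])
g=cv2.imread('pics/w2.png')
# refine strip: bright pixels near column 283
m=(g.min(2)>175).astype(np.uint8)
rows=[];
for r in range(125,238,4):
    c=np.where(m[r,270:300])[0]+270
    if len(c): rows.append((r,c.min(),c.max(),len(c)))
print(rows[::4],rows[-1])
L=np.array([[0,.05],[0,-.05]])
def f(p,sc=1):
    P=pts(*p[:3],np.c_[L,[p[3]]*2]); r=[(wproj(s,P)-[(283.3,121),(284.5,239)]).ravel()]
    if sc: r.append((proj('scene',P)-[(260,243),(278.3,211)]).ravel())
    return np.concatenate(r)
q=least_squares(f,[.42,.11,.08,.12]);print(q.x,q.fun.round(1))
q=least_squares(lambda p:f([*p,.12],0),[.42,.11,.08]);print(q.x,q.fun.round(1))
E
```

```text
tool y [ 9.96553019e-01  8.29582481e-02 -1.00436193e-04] z [-4.60732571e-05 -6.57218896e-04 -9.99999783e-01]
[(125, np.int64(279), np.int64(287), 9), (141, np.int64(279), np.int64(287), 9), (157, np.int64(276), np.int64(287), 10), (173, np.int64(276), np.int64(287), 11), (189, np.int64(279), np.int64(287), 9), (205, np.int64(280), np.int64(287), 8), (221, np.int64(280), np.int64(299), 12), (237, np.int64(270), np.int64(299), 30)] (237, np.int64(270), np.int64(299), 30)
[0.42782071 0.10706599 0.09797872 0.11605461] [-0.5  1.2 -0.8 -1.4 -1.4 -0.6 -1.6 -1.3]
[0.42820377 0.10787765 0.1000599 ] [ 0.   0.4 -0.  -0.5]
```

Emit:
apply_moves(
  commands=[
    [0,0,1,6,15,-10,1],
    [0,0,0,0,0,-35,1],
    [0,0,0,0,0,-35,1],
    [0,0,0,0,0,-30,1],
    [0,0,0,0,0,0,1],
  ],
)

```text
clock: 8.6
position: [0.4238, 0.1066, 0.089]
ee_rot: [-2.105, -2.324, 0.013]
wrist_force: [0.1, 0.2, 0.4]
finger_gap: 0.0854
grip_force: 0.0
```

```bash
python3 - <<'E'
from h import *
s=robot.read_state(); w=robot.get_image('wrist').copy(); print(s['clock'],s['position'],R.from_rotvec(s['ee_rot']).as_matrix()[:,1],s['wrist_force'])
for d in robot.cut_out('wrist','leaf')[:1]:
    m=d['mask']; print(d['conf'],d['extent'])
    ys=np.where(m.any(1))[0]
    print([(r,np.where(m[r])[0].min(),np.where(m[r])[0].max()) for r in ys[::12]])
g=w.min(2)
for r in range(60,260,15):
    c=np.where(g[r,240:310]>170)[0]+240; print(r,(c.min(),c.max(),len(c)) if len(c) else None)
print(wproj(s,pts(.428,.1075,.1,[[0,.05,.12],[0,0,.12],[0,-.05,.12]])),'mid',wproj(s,s['position']+[0,0,.034]))
E
```

```text
8.6 [0.42378004 0.10663317 0.08900219] [ 0.99508336  0.09849252 -0.01040852] [0.10047567 0.23193267 0.3748084 ]
0.76 [265.7, 151.5, 298.3, 338.7]
[(np.int64(152), np.int64(276), np.int64(287)), (np.int64(164), np.int64(274), np.int64(291)), (np.int64(176), np.int64(274), np.int64(291)), (np.int64(188), np.int64(268), np.int64(295)), (np.int64(200), np.int64(267), np.int64(295)), (np.int64(212), np.int64(267), np.int64(294)), (np.int64(224), np.int64(267), np.int64(294)), (np.int64(236), np.int64(267), np.int64(294)), (np.int64(248), np.int64(274), np.int64(290)), (np.int64(260), np.int64(273), np.int64(290)), (np.int64(272), np.int64(274), np.int64(289)), (np.int64(284), np.int64(274), np.int64(289)), (np.int64(296), np.int64(274), np.int64(289)), (np.int64(308), np.int64(273), np.int64(289)), (np.int64(320), np.int64(274), np.int64(288)), (np.int64(332), np.int64(274), np.int64(288))]
60 (np.int64(240), np.int64(309), 70)
75 (np.int64(240), np.int64(309), 70)
90 (np.int64(240), np.int64(309), 70)
105 (np.int64(240), np.int64(309), 70)
120 (np.int64(240), np.int64(309), 18)
135 (np.int64(240), np.int64(245), 6)
150 (np.int64(240), np.int64(246), 7)
165 (np.int64(240), np.int64(291), 24)
180 (np.int64(240), np.int64(290), 23)
195 (np.int64(240), np.int64(290), 23)
210 (np.int64(240), np.int64(290), 25)
225 (np.int64(240), np.int64(290), 26)
240 (np.int64(240), np.int64(289), 26)
255 (np.int64(240), np.int64(289), 23)
[[283.18342278 162.89945912]
 [282.49871516 261.69110495]
 [281.62528431 337.48271175]] mid [[273.92327392 265.19381717]]
```

Emit:
apply_moves(
  commands=[
    [0,0,0,3.5,0,-15,1],
    [0,0,0,0,0,-20,1],
    [0,0,0,0,0,0,1],
    [0,0,0,0,0,0,1],
  ],
)

```text
clock: 9.1
position: [0.4328, 0.1076, 0.0599]
ee_rot: [2.109, 2.327, 0.003]
wrist_force: [0.3, 0.2, 0.3]
finger_gap: 0.0855
grip_force: 0.0
```

```bash
cat > lk.py <<'E'
from h import *
P=[]
for k in range(3):
    w=robot.get_image('wrist').copy(); s=robot.read_state(); P.append(np.r_[s['position'],R.from_rotvec(s['ee_rot']).as_matrix()[:,1],R.from_rotvec(s['ee_rot']).as_matrix()[:,2]])
print(s['clock'],np.round(P,4),s['wrist_force'].round(1),s['moment'].round(2),s['finger_gap'],s['grip_force'])
g=w.min(2)
for r in range(160,341,20):
    c=np.where(g[r,255:310]>165)[0]+255; print(r,(c.min(),c.max(),len(c)) if len(c) else None)
cv2.imwrite('pics/lk.png',w)
E
python3 lk.py
```

```text
9.25 [[ 4.332e-01  1.077e-01  6.010e-02  9.952e-01  9.770e-02  3.400e-03
   3.400e-03  1.000e-03 -1.000e+00]
 [ 4.332e-01  1.076e-01  6.010e-02  9.952e-01  9.770e-02  3.600e-03
   3.500e-03  9.000e-04 -1.000e+00]
 [ 4.330e-01  1.076e-01  6.000e-02  9.952e-01  9.770e-02  3.300e-03
   3.300e-03  8.000e-04 -1.000e+00]] [-0.2 -0.3 -0.1] [-0.04  0.06 -0.03] 0.0851770743843343 0.0
160 (np.int64(307), np.int64(309), 3)
180 (np.int64(255), np.int64(309), 20)
200 (np.int64(255), np.int64(309), 21)
220 (np.int64(255), np.int64(309), 21)
240 (np.int64(255), np.int64(309), 22)
260 (np.int64(255), np.int64(309), 22)
280 (np.int64(255), np.int64(307), 18)
300 (np.int64(255), np.int64(271), 17)
320 None
340 None
```

```bash
cat >> lk.py <<'E'
d=robot.cut_out('wrist','leaf')
for d in d[:1]:
    m=d['mask']; print(d['conf'],d['extent']); ys=np.where(m.any(1))[0]
    for r in ys[::15]: c=np.where(m[r])[0]; print(r,c.min(),c.max(),w[r,c.min()-4:c.max()+5:2].mean(1).round().astype(int))
E
python3 lk.py | sed -n '/^(/,$p;$p' | tail -20
```

```text
355 260 272 [ 98 109 124 128 132 133 132 131 121 126 137]
```

```bash
python3 lk.py | tail -16
```

```text
190 254 274 [ 87  84 167 217 221 222 221 221 221 221 221 221 174  63  53]
205 252 284 [ 92  91  86 159 214 221 222 222 221 220 220 221 221 175 118 112 115 147
 103  56  54]
220 253 284 [ 92  88 107 181 220 221 223 221 221 221 221 222 206 116 103 117 152 122
  87  90]
235 253 285 [ 92  89  98 170 216 221 222 222 221 221 221 221 206 135 111 148 148 113
  67  90  92]
250 253 284 [ 91  90  93 161 213 220 221 221 221 221 221 221 207 135 109 104 127 107
  84  89]
265 255 274 [ 92  71 123 207 220 221 221 221 221 222 221 207 113  35]
280 256 274 [ 49  53 144 214 220 221 222 222 222 220 221 178  52  39]
295 257 274 [ 44  63 186 218 220 221 222 221 221 222 208 116  44]
310 257 274 [ 38  42 158 216 220 221 221 222 221 222 204 111  36]
325 257 275 [ 46  45  72 127 130 132 132 132 132 132 125  76  38  43]
340 258 274 [ 54  52 102 129 130 132 132 132 131 130 113  45  51]
355 258 274 [ 90 108 112 121 129 132 133 134 133 130 119 133 136]
```

Emit:
apply_moves(
  commands=[
    [0,0,0.5,-4.5,0,-6,1],
    [0,0,0,0,0,0,1],
    [0,0,0,0,0,0,1],
    [0,0,0,0,0,0,1],
  ],
)

```text
clock: 10.05
position: [0.427, 0.1071, 0.0523]
ee_rot: [-2.1, -2.337, 0.0]
wrist_force: [0.3, -0.0, -0.3]
finger_gap: 0.0852
grip_force: 0.0
```

```bash
python3 lk.py | sed -n '1,4p'; python3 lk.py | tail -11 | head -6
```

```text
10.2 [[ 4.272e-01  1.071e-01  5.240e-02  9.943e-01  1.063e-01  2.000e-04
   2.000e-04  0.000e+00 -1.000e+00]
 [ 4.272e-01  1.071e-01  5.250e-02  9.943e-01  1.063e-01  3.000e-04
   3.000e-04  1.000e-04 -1.000e+00]
  98  90  93]
240 260 291 [ 92  88 106 147 164 156 202 222 223 224 223 222 222 222 222 209 150 135
  91  91]
255 261 291 [ 89  90 133 158 166 178 217 222 223 223 221 222 222 222 219 157 127  92
  90  93]
270 266 286 [ 53  53  96 202 221 222 223 223 223 222 222 222 183  61  51]
```

Emit:
apply_moves(
  commands=[
    [0,0,0,0,0,0,0],
    [0,0,0,0,0,0,0],
    [0,0,0,0,0,0,0],
    [0,0,0,0,0,0,0],
    [0,0,0,0,0,0,0],
  ],
  grip_force=70,
)

```text
clock: 10.95
position: [0.427, 0.1071, 0.0524]
ee_rot: [2.1, 2.337, -0.0]
wrist_force: [0.4, 0.5, -0.3]
finger_gap: 0.0125
grip_force: 0.0
```

```bash
python3 lk.py | sed -n '1,10p'
```

```text
11.1 [[ 4.273e-01  1.071e-01  5.250e-02  9.943e-01  1.062e-01  6.000e-04
   6.000e-04  1.000e-04 -1.000e+00]
 [ 4.273e-01  1.071e-01  5.250e-02  9.943e-01  1.062e-01  6.000e-04
   6.000e-04  1.000e-04 -1.000e+00]
 [ 4.273e-01  1.071e-01  5.250e-02  9.943e-01  1.062e-01  6.000e-04
   6.000e-04  1.000e-04 -1.000e+00]] [ 1.  -0.2  0.6] [ 0.05 -0.12  0.02] 0.006597266325218151 68.40379357337952
160 None
180 None
200 (np.int64(264), np.int64(285), 22)
220 (np.int64(265), np.int64(285), 21)
```

Emit:
apply_moves(
  commands=[
    [0,0,0,0,0,5,0],
    [0,0,0,0,0,15,0],
    [0,0,0,0,0,20,0],
    [0,0,0,0,0,25,0],
    [0,0,0,0,0,25,0],
  ],
)

```text
clock: 11.65
position: [0.4258, 0.1068, 0.1428]
ee_rot: [-2.099, -2.336, 0.003]
wrist_force: [1.1, 0.9, -2.3]
finger_gap: 0.0071
grip_force: 69.1
```

Emit:
apply_moves(
  commands=[
    [0,0,0,0,0,30,0],
    [0,0,0,0,0,30,0],
    [0,0,0,0,0,0,0],
    [0,0,0,0,0,0,0],
  ],
)

```text
clock: 12.05
position: [0.4266, 0.107, 0.2021]
ee_rot: [-2.1, -2.337, 0.001]
wrist_force: [-1.0, 0.2, -2.2]
finger_gap: 0.0075
grip_force: 69.4
```

```bash
python3 - <<'E'
from h import *
for c in ('wrist','scene','side'):
    im=robot.get_image(c).copy(); s=robot.read_state(); cv2.imwrite(f'pics/held_{c}.png',im)
    for d in robot.cut_out(c,'leaf')[:2]:
        m=d['mask'].astype(np.uint8); print(c,round(d['conf'],2),d['extent'],m.sum())
        np.save(f'held_{c}.npy',m) if d['conf']>.3 else 0
        h=cv2.findContours(m,0,1)[0]; k=max(h,key=cv2.contourArea); print(cv2.approxPolyDP(k,3,True)[:,0].tolist())
        break
M=R.from_rotvec(s['ee_rot']).as_matrix()
print(s['clock'],s['position'],M[:,1],M[:,2],s['wrist_force'],s['moment'],s['finger_gap'],s['grip_force'])
# prediction: leaf origin relative to TCP if no slip: rack z .045 at TCP z .0525
x,y,z=s['position'][0],s['position'][1],s['position'][2]-.0525+.045
yaw=np.arctan2(M[1,1],M[0,1])
L=[[0,.05,z+.075],[0,-.05,z+.075],[0,.05,z+.016],[0,-.05,z+.016],[0,.02,z],[0,-.02,z]]
P=pts(x,y,yaw,L)
for c in('scene','side'): print(c,proj(c,P).round(1).tolist())
print(wproj(s,P).round(1).tolist())
E
```

```text
wrist 0.91 [253.5, 152.6, 295.7, 359.4] 4540
[[271, 156], [264, 177], [264, 199], [259, 204], [258, 236], [259, 249], [264, 252], [268, 308], [266, 356], [280, 358], [284, 347], [284, 253], [291, 244], [291, 203], [285, 199], [282, 158]]
scene 0.8 [257.4, 170.3, 278.9, 210.1] 508
[[269, 172], [258, 187], [259, 211], [269, 210], [277, 197], [270, 187]]
side 0.77 [277.2, 141.3, 284.7, 169.4] 238
[[280, 139], [274, 156], [277, 168], [284, 162]]
12.3 [0.42583029 0.10676493 0.20082908] [ 0.99431486  0.10642249 -0.00349402] [-3.42483356e-03 -8.32862715e-04 -9.99993788e-01] [ 0.64876852 -0.2202887  -2.01507701] [-0.01420561 -0.00082491  0.02640451] 0.006847609072905018 69.3573009967804
scene [[257.9, 187.6], [278.1, 154.8], [258.7, 210.8], [277.8, 177.9], [264.9, 206.2], [272.4, 193.1]]
side [[273.5, 127.0], [283.1, 146.1], [273.2, 147.6], [282.5, 167.6], [275.8, 158.6], [279.4, 166.7]]
[[273.9, 181.7], [274.1, 384.4], [274.6, 156.5], [274.6, 315.4], [274.8, 202.6], [274.7, 262.7]]
```

Emit:
apply_moves(
  commands=[
    [0,0,0,0,-20,0,0],
    [0,0,0.5,2,-38,0,0],
    [0,0,0.5,2,-45,0,0],
    [0,0,0.5,3,-45,0,0],
    [0,0,0.5,3,-45,0,0],
  ],
)

```text
clock: 12.85
position: [0.4366, -0.0875, 0.2019]
ee_rot: [-2.057, -2.374, 0.001]
wrist_force: [0.9, 0.5, -1.9]
finger_gap: 0.0069
grip_force: 69.3
```

Emit:
apply_moves(
  commands=[
    [0,0,0.5,3,-45,0,0],
    [0,0,0.5,3,-45,0,0],
    [0,0,0.5,3,-45,0,0],
    [0,0,0.5,2,-40,0,0],
    [0,0,0.3,1,-25,0,0],
  ],
)

```text
clock: 13.35
position: [0.4476, -0.2901, 0.2015]
ee_rot: [-2.016, -2.409, 0.004]
wrist_force: [-0.3, 0.1, -2.2]
finger_gap: 0.007
grip_force: 69.2
```

Emit:
apply_moves(
  commands=[
    [0,0,0,0,-10,-20,0],
    [0,0,0,0,0,-20,0],
    [0,0,0,0,0,0,0],
    [0,0,0,0,0,0,0],
    [0,0,0,0,0,0,0],
  ],
)

```text
clock: 13.85
position: [0.4499, -0.2958, 0.1634]
ee_rot: [2.008, 2.413, 0.001]
wrist_force: [-0.8, -0.6, -1.8]
finger_gap: 0.0072
grip_force: 69.0
```

```bash
cat > ov.py <<'E'
from h import *
from sys import argv
w=robot.get_image('wrist').copy(); s=robot.read_state(); a=robot.get_image('scene').copy(); b=robot.get_image('side').copy()
n=argv[1]
for c,i in (('w',w),('a',a),('b',b)): cv2.imwrite(f'pics/{n}{c}.png',i)
np.save(n+'.npy',np.r_[s['position'],s['ee_rot']])
M=R.from_rotvec(s['ee_rot']).as_matrix(); yaw=np.arctan2(M[1,1],M[0,1])
print(s['clock'],s['position'].round(4),'yaw',yaw.round(4),'z',M[:,2].round(4),s['wrist_force'].round(1),s['moment'].round(2),s['grip_force'])
o=np.r_[s['position'][:2],s['position'][2]-.0075]-0
o=s['position']+M[:,2]*.0075
bw=np.r_[pts(*E0,[-.001,0,.089])[0]]
d=o-bw; ey=np.array([np.cos(.182),np.sin(.182)]);print('leaf-bore in encl: x',(d[:2]@ey).round(4),'y',(d[1]*ey[0]-d[0]*ey[1]).round(4),'z',d[2].round(4))
E
cat > bl.py <<'E'
from h import *
from sys import argv
n=argv[1]; w=cv2.imread(f'pics/{n}w.png'); v=np.load(n+'.npy'); s=dict(position=v[:3],ee_rot=v[3:])
g=w.min(2).astype(int); m=((g>150)&(w.max(2).astype(int)-g<25)).astype(np.uint8); m[:100]=0;m[330:]=0;m[:,:180]=0;m[:,380:]=0
k,l,st,c=cv2.connectedComponentsWithStats(m)
for i in range(1,k):
    if st[i,4]>150: print('blob',st[i],c[i].round(0))
for yy in (.046,.024,-.024,-.046): print(yy,wproj(s,pts(*E0,[[-.011,yy,.089],[-.001,yy,.099],[.009,yy,.089]])).round(1).tolist())
print('box',wproj(s,pts(*E0,[[-.07,.065,.084],[.07,.065,.084],[.07,-.065,.084]])).round(1).tolist())
E
python3 ov.py h1; python3 bl.py h1
```

```text
13.9 [ 0.45   -0.296   0.1636] yaw 0.1825 z [ 0.0022 -0.0012 -1.    ] [ 0.   0.1 -2.1] [ 0.03  0.02 -0.01] 68.9652693271637
leaf-bore in encl: x 0.002 y -0.0005 z 0.0671
blob [180 100  13  85 605] [187. 150.]
blob [ 215  100  165  147 5036] [334. 143.]
blob [ 215  143   41   32 1144] [235. 158.]
blob [260 143  23  31 382] [269. 154.]
blob [ 262  180   28  138 2936] [275. 244.]
blob [189 220  11  45 315] [194. 242.]
blob [219 229  38  28 897] [238. 242.]
blob [ 330  250   50   54 1600] [355. 273.]
blob [195 266  34  28 522] [214. 276.]
blob [322 268  10  33 159] [327. 283.]
0.046 [[259.2, 145.1], [272.0, 146.6], [285.0, 145.1]]
0.024 [[259.5, 172.8], [272.1, 175.4], [284.8, 172.8]]
-0.024 [[260.2, 229.5], [272.2, 234.0], [284.2, 229.5]]
-0.046 [[260.6, 253.3], [272.2, 258.5], [283.9, 253.3]]
box [[186.2, 122.6], [360.8, 122.6], [350.3, 268.8]]
```

```bash
python3 - <<'E'
import cv2,numpy as np
g=cv2.cvtColor(cv2.imread('pics/h1w.png'),6).astype(int)
for r in (150,156,162,168): print(r,list(g[r,252:294]))
for c in (266,270,274,278): print(c,list(g[136:184,c]))
for r in (195,215,235): print(r,list(g[r,248:302]))
E
```

```text
150 [np.int64(227), np.int64(224), np.int64(194), np.int64(153), np.int64(147), np.int64(157), np.int64(155), np.int64(147), np.int64(143), np.int64(154), np.int64(166), np.int64(176), np.int64(186), np.int64(193), np.int64(198), np.int64(204), np.int64(208), np.int64(213), np.int64(215), np.int64(217), np.int64(216), np.int64(215), np.int64(209), np.int64(206), np.int64(204), np.int64(199), np.int64(193), np.int64(186), np.int64(177), np.int64(167), np.int64(153), np.int64(122), np.int64(82), np.int64(63), np.int64(62), np.int64(62), np.int64(62), np.int64(63), np.int64(64), np.int64(62), np.int64(63), np.int64(65)]
156 [np.int64(222), np.int64(222), np.int64(198), np.int64(151), np.int64(140), np.int64(153), np.int64(156), np.int64(149), np.int64(149), np.int64(158), np.int64(169), np.int64(179), np.int64(189), np.int64(196), np.int64(201), np.int64(200), np.int64(187), np.int64(174), np.int64(169), np.int64(167), np.int64(168), np.int64(166), np.int64(163), np.int64(162), np.int64(160), np.int64(159), np.int64(156), np.int64(153), np.int64(149), np.int64(146), np.int64(138), np.in
[... 5996 characters left out ...]
(217), np.int64(182), np.int64(151), np.int64(149), np.int64(146), np.int64(126), np.int64(129), np.int64(144), np.int64(155), np.int64(159), np.int64(160), np.int64(189), np.int64(215), np.int64(224), np.int64(225), np.int64(226), np.int64(227), np.int64(227), np.int64(227), np.int64(227), np.int64(226), np.int64(226), np.int64(226), np.int64(225), np.int64(226), np.int64(226), np.int64(226), np.int64(227), np.int64(226), np.int64(224), np.int64(205), np.int64(174), np.int64(169), np.int64(166), np.int64(158), np.int64(148), np.int64(126), np.int64(99), np.int64(89), np.int64(89), np.int64(89), np.int64(89), np.int64(88), np.int64(90), np.int64(90), np.int64(91), np.int64(91), np.int64(92)]
```

Emit:
apply_moves(
  commands=[
    [0,0,0,-2.6,0.3,-20,0],
    [0,0,0,0,0,-20,0],
    [0,0,0,0,0,0,0],
    [0,0,0,0,0,0,0],
    [0,0,0,0,0,0,0],
  ],
)

```text
clock: 14.5
position: [0.4476, -0.2962, 0.1239]
ee_rot: [2.009, 2.412, 0.001]
wrist_force: [-0.0, 0.0, -1.9]
finger_gap: 0.007
grip_force: 68.9
```

```bash
python3 ov.py h2; python3 bl.py h2 | tail -5; python3 - <<'E'
from h import *
v=np.load('h2.npy');s=dict(position=v[:3],ee_rot=v[3:]);o=v[:3]-[0,0,.0075]
P=pts(o[0],o[1],.182,[[-.01,.02,o[2]],[.01,.02,o[2]],[-.01,-.02,o[2]],[.01,-.02,o[2]],[-.004,.05,o[2]+.075],[.004,.05,o[2]+.075]])
print('leaf pred',wproj(s,P).round(1).tolist())
g=cv2.cvtColor(cv2.imread('pics/h2w.png'),6).astype(int)
for r in range(150,246,8): print(r,' '.join(map(str,g[r,250:302:1])))
for c in (262,268,274): print(c,' '.join(map(str,g[136:190,c])))
E
```

```text
14.55 [ 0.4476 -0.2963  0.1239] yaw 0.1817 z [ 0.0027 -0.0016 -1.    ] [-0.3  0.3 -2.2] [-0.01  0.03 -0.  ] 68.94704103469849
leaf-bore in encl: x -0.0005 y -0.0003 z 0.0274
0.046 [[260.2, 152.3], [275.5, 154.4], [290.6, 152.3]]
0.024 [[260.5, 184.7], [275.5, 188.3], [290.3, 184.7]]
-0.024 [[261.5, 249.8], [275.4, 255.9], [289.3, 249.7]]
-0.046 [[262.0, 276.3], [275.4, 283.1], [288.7, 276.2]]
box [[174.4, 125.7], [378.8, 125.9], [363.3, 291.7]]
leaf pred [[257.9, 202.6], [291.5, 202.6], [259.1, 262.7], [290.4, 262.6], [263.6, 182.1], [286.6, 182.0]]
150 191 185 178 172 155 120 91 83 86 90 100 108 113 116 119 126 136 150 164 179 190 200 208 216 219 219 215 209 203 193 178 162 147 133 123 121 117 110 99 89 84 84 84 84 84 84 85 84 85 85 85 84
158 227 227 228 227 199 161 154 160 161 158 148 144 153 164 175 184 186 165 140 133 134 134 134 134 134 135 135 134 135 134 134 133 138 163 182 178 169 157 130 83 39 26 27 27 26 27 24 23 23 24 22 24
166 221 221 221 222 200 154 145 157 161 157 148 148 158 169 178 178 152 132 132 136 136 136 136 135 136 135 135 136 134 135 134 134 131 131 149 164 163
[... 1792 characters left out ...]
229 229 226 207 173 169 167 160 150 128 123 148 158 159 159 159 157 157 155 154 155
262 94 92 91 88 80 82 84 84 85 85 85 84 85 95 113 134 148 154 153 152 153 153 153 155 155 156 156 157 156 158 158 158 159 161 161 162 162 163 163 164 164 164 165 166 164 163 161 160 148 112 87 81 81 82
268 93 92 93 89 80 83 85 85 85 85 84 84 98 137 164 158 166 198 207 198 178 155 140 136 134 134 133 132 132 133 132 134 132 133 135 134 135 135 133 134 138 139 136 127 122 171 223 218 188 222 230 229 229 229
274 95 93 94 89 80 82 84 86 85 84 84 83 104 169 219 212 192 225 232 218 171 138 134 135 135 136 135 134 135 136 136 134 135 135 134 135 135 134 135 136 137 137 134 130 127 175 224 218 162 171 223 230 230 229
```

Emit:
apply_moves(
  commands=[
    [0,0,0,0,0,-7,0],
    [0,0,0,0,0,-7,0],
    [0,0,0,0,0,0,0],
    [0,0,0,0,0,0,0],
  ],
)

```text
clock: 15.05
position: [0.446, -0.2954, 0.1078]
ee_rot: [-2.01, -2.413, 0.0]
wrist_force: [0.3, -0.3, -2.5]
finger_gap: 0.0071
grip_force: 69.1
```

Emit:
apply_moves(
  commands=[
    [0,0,0,0.2,0.4,-5,0],
    [0,0,0,0,0,-5,0],
    [0,0,0,0,0,-3,0],
    [0,0,0,0,0,0,0],
    [0,0,0,0,0,0,0],
  ],
)

```text
clock: 15.55
position: [0.4466, -0.2952, 0.0953]
ee_rot: [-2.011, -2.414, 0.0]
wrist_force: [0.2, -0.3, -2.4]
finger_gap: 0.0069
grip_force: 69.1
```

```bash
cat > cmp.py <<'E'
from h import *
from sys import argv
n=argv[1];v=np.load(n+'.npy');s=dict(position=v[:3],ee_rot=v[3:]);o=v[:3]-[0,0,.0075]
P=pts(o[0],o[1],.182,[[-.01,.02,o[2]],[.01,.02,o[2]],[-.01,-.02,o[2]],[.01,-.02,o[2]],[-.004,.05,o[2]+.075],[.004,.05,o[2]+.075]])
print('leaf pred',wproj(s,P).round(1).tolist())
g=cv2.cvtColor(cv2.imread(f'pics/{n}w.png'),6).astype(int)
for r in range(166,250,8): print(r,' '.join(map(str,g[r,250:302:1])))
for c in (258,262,289): print(c,' '.join(map(str,g[150:280,c])))
E
python3 ov.py h3; python3 bl.py h3 | tail -5; python3 cmp.py h3
```

```text
15.6 [ 0.4468 -0.2953  0.0955] yaw 0.1816 z [ 3.e-04 -2.e-04 -1.e+00] [-0.3 -0.4 -1.4] [-0.   -0.03  0.01] 69.13020014762878
leaf-bore in encl: x -0.0011 y 0.0008 z -0.001
0.046 [[259.3, 160.9], [276.8, 163.9], [294.2, 161.0]]
0.024 [[259.7, 197.9], [276.8, 202.7], [293.6, 197.9]]
-0.024 [[260.9, 270.0], [276.6, 277.8], [292.1, 270.0]]
-0.046 [[261.6, 298.5], [276.5, 307.0], [291.4, 298.5]]
box [[161.9, 130.5], [394.1, 130.8], [373.1, 313.3]]
leaf pred [[258.0, 202.6], [291.6, 202.6], [259.1, 262.7], [290.5, 262.7], [263.2, 181.6], [286.2, 181.6]]
166 229 227 211 181 162 160 160 161 157 145 141 148 156 165 174 176 151 132 133 135 135 135 136 136 136 136 136 136 134 135 135 134 132 135 163 189 194 190 181 171 164 151 119 70 37 31 33 33 32 31 31 30
174 227 227 217 168 122 133 153 159 157 145 142 152 162 169 168 142 129 132 134 134 135 133 134 135 134 134 135 136 136 136 137 137 135 131 127 146 177 183 176 166 158 142 110 64 37 34 36 34 34 36 35 35
182 226 226 221 181 145 149 158 159 157 149 150 156 160 158 181 209 225 227 228 228 228 229 229 229 229 228 228 227 227 227 227 228 228 228 
[... 2479 characters left out ...]
57 159 157 158 157 158 158 158 159 159 159 159 160 159 160 158 144 119 104 104 114 124 124 124 123 123 121 121 119 120 120 120 120 118 112 108 108 106 101 99 99 95 92 94 92 92 89 86 79
289 83 86 84 85 84 84 84 86 103 126 141 160 173 175 173 172 171 170 171 170 169 168 168 167 166 165 165 165 165 164 163 161 161 160 159 158 157 156 155 155 154 154 153 153 152 151 149 148 145 139 133 127 130 136 143 157 167 166 165 163 163 163 163 162 162 161 160 161 160 159 158 159 158 157 157 157 156 155 155 153 153 153 151 151 150 150 149 150 150 148 148 147 147 146 146 145 144 144 140 125 106 114 125 127 128 128 127 127 127 126 127 127 127 127 127 126 127 127 127 127 127 128 127 127 128 128 127 128 126 125
```

Emit:
apply_moves(
  commands=[
    [0,0,0,0.6,-1.1,1,0],
    [0,0,0,0,0,0,0],
    [0,0,0,0,0,0,0],
    [0,0,0,0,0,0,0],
    [0,0,0,0,0,0,0],
  ],
)

```text
clock: 16.2
position: [0.4472, -0.2963, 0.0964]
ee_rot: [2.011, 2.414, 0.0]
wrist_force: [-0.1, 0.4, -1.8]
finger_gap: 0.0067
grip_force: 69.1
```

```bash
python3 ov.py h4; python3 bl.py h4 | tail -5; python3 cmp.py h4
```

```text
16.25 [ 0.4472 -0.2963  0.0964] yaw 0.1816 z [-1.e-04  1.e-04 -1.e+00] [-0.4 -0.7 -2.8] [-0.03  0.03  0.03] 69.12932753562927
leaf-bore in encl: x -0.0009 y -0.0002 z -0.0001
0.046 [[258.8, 159.0], [276.3, 161.8], [293.6, 159.0]]
0.024 [[259.3, 195.8], [276.3, 200.5], [293.1, 195.8]]
-0.024 [[260.5, 268.0], [276.2, 275.7], [291.7, 268.0]]
-0.046 [[261.2, 296.6], [276.1, 305.0], [290.9, 296.5]]
box [[161.9, 128.7], [393.3, 129.0], [372.6, 311.5]]
leaf pred [[258.0, 202.6], [291.6, 202.6], [259.1, 262.7], [290.5, 262.7], [263.1, 181.6], [286.1, 181.6]]
166 227 223 185 153 154 160 161 157 146 142 147 156 164 172 182 182 153 133 134 136 136 136 136 136 135 136 135 135 135 136 136 134 131 133 159 184 189 182 171 163 152 123 79 45 35 37 37 37 37 36 38 36
174 222 217 186 136 134 154 160 159 151 148 151 159 168 176 173 145 130 133 134 134 134 133 135 134 134 135 134 135 135 136 136 137 136 133 128 142 171 175 167 158 144 114 69 41 35 37 34 35 36 36 35 35
182 224 224 205 164 150 156 158 156 151 149 155 164 166 163 182 208 224 227 228 228 229 229 229 229 228 228 228 227 224 223 223 224 225 227
[... 2484 characters left out ...]
 158 157 158 158 158 159 159 158 159 159 159 159 160 159 160 156 142 117 106 113 124 125 124 122 123 122 120 120 121 120 119 119 117 111 109 108 107 102 99 99 94 93 94 92 91 89 86 79
289 85 83 84 85 84 87 104 127 146 164 170 167 166 166 165 166 163 163 162 161 161 160 159 158 158 157 156 155 154 153 153 152 151 149 149 148 147 146 146 144 144 143 141 141 140 139 139 140 141 141 138 132 133 136 144 158 167 165 164 163 163 163 163 163 162 160 161 161 160 159 159 159 159 158 156 156 155 155 154 153 153 152 152 151 150 149 149 149 149 149 148 147 146 146 145 146 143 142 140 133 118 117 126 128 127 126 127 127 127 126 127 126 128 127 127 127 126 127 127 127 128 127 127 127 128 128 128 128 126 125
```

```bash
python3 -c "
from plant import robot
print(robot.close_job())"
```

```text
the job is handed in; nothing more can be done
None
```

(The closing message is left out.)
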